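# Gauge a suitcase handle tube against the red flip stop

## Robot

A 7-joint arm with a two-finger parallel gripper is mounted at the origin on the work surface. World frame = base frame: x ahead of the robot, y to its left, z up, the work surface at z = 0. Lengths are in mm, angles in rad, forces in N, time in s.
With the tool pointing down it reaches from about 425 to 925 mm from the base axis. Payload 6.8 kg.
Tool frame: the origin (TCP) lies midway between the tips of the shut fingers; the grasp point (between the pads) lies 19 mm behind it; z points along the fingers, x is the direction in which the jaws open and shut, and the axes are right-handed (so a half turn about z gives the same grasp; the last joint's range is limited). The gripper opens to 85 mm and grips with 20 to 120 N. Pads are 22 mm wide; open, the fingers measure 114 mm over their backs; the gripper's body (76 mm by 85 mm) begins 54 mm behind the grasp point. The pads swing forward as they close: fully open they stand 13 mm farther back than shut.
Start: joints at [1.185, 0.477, 0.022, 1.555, -0.011, 1.109, -0.083], TCP at [185.121, -649.136, 231.308] pointing down, gripper open.
Joint ranges: [-2.96, 2.96], [-0.34, 2.1], [-1.41, 1.46], [0.24, 2.44], [-1.37, 4.51], [0.17, 1.92], [-2.96, 2.96]. Speed limits (rad/s): [2.39, 2.39, 3.14, 3.14, 3.14, 3.14, 3.14].

## Interface

Orientations are given as [roll, pitch, yaw] about the fixed x, y, z axes, in that order (R = Rz(yaw) Ry(pitch) Rx(roll)).
In Python, from plant import * gives the robot as it stands.
- The arm moves only by the shell command python3 -m crank 'ROWS' [FORCE]. ROWS is JSON, a list of rows, each an object with "slide": the shift along the world's x, y, z in cm, a list of three; "delta_rot": the turn, a rotation vector about the world's x, y, z in degrees, a list of three; "fingers": the finger opening in cm, from 0 to 8.54. In form: [{"slide": [tx, ty, tz], "delta_rot": [ax, ay, az], "fingers": fingers}, ...]. A call has exactly 5 rows; each row is the pose to reach, as a shift and turn from the pose measured when the call began; what a row does not reach only later rows make up. A row lasts 1/10 s, in which the tool goes at most 50 mm and 8.59 degrees, less where a joint would pass 70% of its speed; a pose out of reach is approached as far as the arm can. A call with a gripper value outside its range is refused whole. The fingers move at their own pace and stop on an object; FORCE is the grip in N (left out, the last holds). Time passes only in rows, so rows that repeat a pose let the fingers close, or fill a call up. It gives the time, the measured TCP pose, the force and the opening at its end, in the units of the state.
- state(): the state, without advancing time (a new reading comes with each control period).
- get_image(name): name is "scene" or "side" or "wrist"; returns the picture (420x560x3 uint8, red, green, blue); there is no depth.
- camera_info(name): a dict with "mtx" (3x3 intrinsics, pixels), "k1" (the pictures are not rectified: a ray, as slopes to the right and down, at radius r is drawn at 1 + k1 r^2 times it, then the intrinsics apply), "camera_from_world" (4x4, takes a point from world to camera coordinates); the wrist camera has in their place "T_tool_cam" (4x4, takes a point from camera to tool coordinates, whose origin is the TCP and whose axes are the tool frame's). Camera axes: x right, y down, z forward; pixel columns grow to the right and rows downward; lengths in mm; the calibration is good to about 2 mm. A picture is of the moment at which its call begins: read the wrist's pose just before it. camera_info takes no time and is no camera call.
- hand_in(): hands the job in, once; it reports no verdict.
The state is a dict: "clock": time; "joint_pos": joint angles; "joint_velocities": joint speeds; "effort": joint torques, N m; "eef_pos": TCP position; "ee_rot": TCP orientation; "ft_force": force on the tool from outside, world axes, zero at the start; "ft_torque": the same for the moment, N m; "grip_width": opening from 0.0 (shut) to 1.0 (fully open).
Only numpy, scipy, OpenCV 4.12 (cv2) and the standard library are available. Lean on these libraries where they do the work, as an engineer would, in place of code of your own. Each camera call takes 0.05 s, during which the arm holds its last target.

## Task

Gauge the bright aluminium suitcase-handle tube for sawing: flip the red stop down onto the fence, slide the tube along the fence until its end touches the lowered stop, then flip the red stop back up clear of the tube and leave the tube where it was gauged. The blue stop must stay up.

Things in the scene. Friction and masses are not known exactly. Their poses are not given: they have to be found in the camera images.
- tube: Loose bright aluminium tube 220 (y) x 30 (x) x 20 mm, 0.14-0.28 kg, origin at centre of underside. +y end faces the stops; push its -y end (black plug, free space behind). Slides (1-4 N) along jig deck, 10 mm above table, 3 mm play between dark fence at +x (top 40 mm above table) and lip at -x (top 14 mm above table: keep fingertips above 16 mm). Starts 30 mm or more short of the nearer stop.
- red_stop_hinge (a point): Fixed point on red stop's hinge axis, on top of fence, 50 mm above table. y runs along fence to the left, x across it away from robot. Red leaf: 24 mm wide (y); down, it reaches 42 mm to -x and hangs 37 mm below hinge. Gauge face at y=-12 mm; gauged tube's origin at (-29,-122,-40) mm. Red and blue stop, in either order, are 100 mm or more apart.
- red_leaf (a joint): Red leaf angle q, rad: 0 down, 1.22 fully up (both hard limits); starts 0.95-1.22, where the tube passes under. Friction hinge, stays put, 0.07-0.12 N m. Carries a thumb lever: 8 mm rod with 20 mm red ball centred 70 mm from hinge, leaning (q - 0.61) rad from vertical towards +x. Push lever to -x: leaf down; to +x: leaf up.
- blue_leaf (a joint): Blue leaf angle, rad, of an identical stop with blue leaf and ball on the same fence, not to be used: 0 down, 1.22 fully up. Starts 0.95-1.22; the tube passes under it.

How it is judged:
By the outcome, as a careful person would: the job done as asked, in the order asked, and still so for the second after the job is handed in, with the robot touching nothing.
It also fails if it takes over 58 s, if anything falls off the work surface, if the arm or the gripper's body presses on something with over 40 N, if the wrist force passes 120 N, or if a joint passes its speed limit or range.

## Working session

There is one attempt and no reset: what is moved stays moved. The work goes in short steps, Python scripts to look and compute and a shell command to move; the robot and the scene stay as the last step left them, time stands still between calls to the robot, and variables do not carry over. Pictures are saved under pics/ and viewed, and the job is handed in when it is done.

```bash
mkdir -p pics; ls; python3 - <<'E'
from plant import *
import cv2
s=state();print(s)
for n in("scene","side","wrist"):
    im=get_image(n);cv2.imwrite(f"pics/{n}0.png",im[:,:,::-1])
    print(n,camera_info(n))
E
```

```text
pics
{'clock': 0.0, 'joint_pos': array([ 1.18487969,  0.47782813,  0.02233018,  1.55645212, -0.01148507,
        1.10929388, -0.08309356]), 'joint_velocities': array([-1.68566167e-03, -1.53020721e-04,  3.68308306e-04, -4.73569223e-04,
       -3.31997037e-04,  8.92367949e-04,  1.56284847e-05]), 'effort': array([-3.72219856e-04, -5.96460485e+01,  1.60767652e+00, -2.81200558e+01,
        1.24144141e-02,  9.44941188e-03, -1.62295657e-05]), 'eef_pos': array([ 184.94770859, -648.55177162,  230.30645844]), 'ee_rot': array([ 3.14144492e+00,  1.84744737e-03, -1.29293664e+00]), 'ft_force': array([-0.32214354,  0.13858104, -0.31140891]), 'ft_torque': array([-0.01414163, -0.01672773, -0.05595038]), 'grip_width': 0.9985990104075841}
scene {'mtx': array([[511.38323308,   0.        , 285.25447739],
       [  0.        , 511.38323308, 200.36886393],
       [  0.        ,   0.        ,   1.        ]]), 'k1': -0.06434869500751943, 'camera_from_world': array([[-8.97577299e-01,  4.40402506e-01,  2.00156221e-02,
         4.16761088e+02],
       [ 2.57269180e-01,  5.60124473e-01, -7.87447232e-01,
        
[... 603 characters left out ...]
6.38554603e-01, -7.10250597e-01,
         6.03100237e+02],
       [ 0.00000000e+00,  0.00000000e+00,  0.00000000e+00,
         1.00000000e+00]])}
wrist {'mtx': array([[291.84411393,   0.        , 280.18311565],
       [  0.        , 291.84411393, 214.30218263],
       [  0.        ,   0.        ,   1.        ]]), 'k1': -0.0011820052459520457, 'T_tool_cam': array([[ 9.99999502e-01, -8.98435749e-04,  4.35631173e-04,
         3.29465157e-01],
       [ 7.38704076e-04,  9.59237459e-01,  2.82600339e-01,
        -7.15453404e+01],
       [-6.71771987e-04, -2.82599877e-01,  9.59237644e-01,
        -1.43377702e+02],
       [ 0.00000000e+00,  0.00000000e+00,  0.00000000e+00,
         1.00000000e+00]])}
```

View pics/scene0.png

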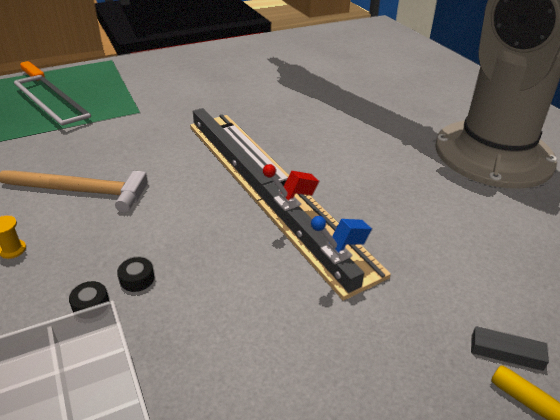

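View pics/side0.png

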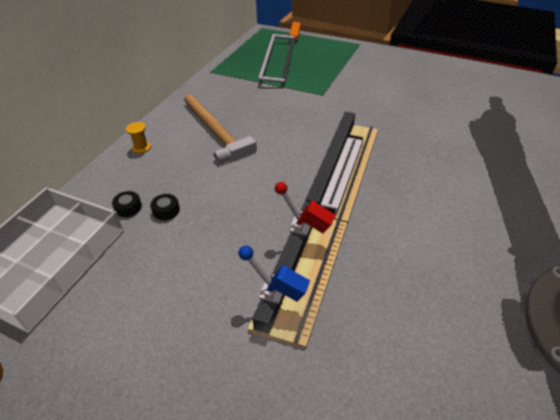

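View pics/wrist0.png

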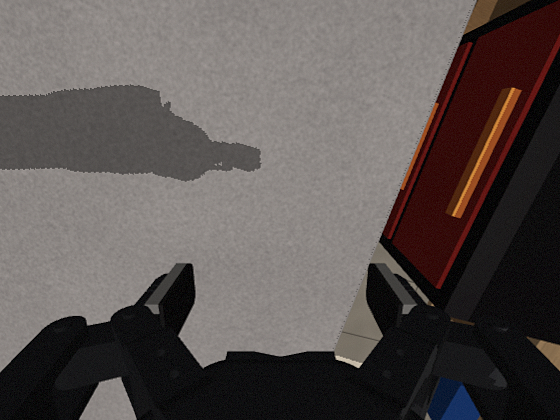

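The scene picture shows the jig from (195,115) to (385,275): tube at the far end, the red stop next with its ball at (269,170), and the blue stop nearest the camera with its ball at (318,222). The side picture has the red ball at (281,187) and the blue ball at (246,252). The wrist camera doesn't see the jig.

```bash
cat > h.py <<'E'
import numpy as np, cv2
from plant import *
def pix2ray(n,uv,tool=None):
    c=camera_info(n);uv=np.array(uv,float).reshape(-1,2)
    K=c['mtx'];d=np.stack([(uv[:,0]-K[0,2])/K[0,0],(uv[:,1]-K[1,2])/K[1,1]],1)
    u=d.copy()
    for _ in range(20): u=d/(1+c['k1']*(u**2).sum(1,keepdims=True))
    r=np.c_[u,np.ones(len(u))]
    if n=='wrist': T=tool@c['T_tool_cam']
    else: T=np.linalg.inv(c['camera_from_world'])
    return T[:3,3],r@T[:3,:3].T
def onplane(n,uv,z,tool=None):
    o,r=pix2ray(n,uv,tool); return o+r*((z-o[2])/r[:,2])[:,None]
def tri(uv1,uv2,n1='scene',n2='side'):
    o1,r1=pix2ray(n1,uv1);o2,r2=pix2ray(n2,uv2);r1=r1[0];r2=r2[0]
    A=np.c_[r1,-r2];t=np.linalg.lstsq(A,o2-o1,rcond=None)[0]
    a=o1+t[0]*r1;b=o2+t[1]*r2
    return (a+b)/2,np.linalg.norm(a-b)
def toolT(s):
    from scipy.spatial.transform import Rotation as R
    T=np.eye(4);T[:3,:3]=R.from_euler('xyz',s['ee_rot']).as_matrix();T[:3,3]=s['eef_pos'];return T
def blobs(im,col):
    h=cv2.cvtColor(im,cv2.COLOR_RGB2HSV)
    if col=='red': m=((h[...,0]<6)|(h[...,0]>174))&(h[...,1]>150)&(h[...,2]>80)
    else: m=(h[...,0]>100)&(h[...,0]<130)&(h[...,1]>150)&(h[...,2]>80)
    n,l,st,c=cv2.connectedComponentsWithStats(m.astype(np.uint8))
    return [(c[i].round(1),st[i]) for i in range(1,n) if st[i][4]>30]
E
python3 - <<'E'
from h import *
for n,(x0,x1,y0,y1) in dict(scene=(180,400,100,300),side=(230,400,100,350)).items():
    im=cv2.imread(f'pics/{n}0.png')
    for col in('red','blue'):
        for b in blobs(im[:,:,::-1].copy(),col): print(n,col,b)
    c=cv2.resize(im[y0:y1,x0:x1],None,fx=600/(y1-y0)*(1 if n=='side' else 1),fy=600/(y1-y0),interpolation=cv2.INTER_CUBIC)
    cv2.imwrite(f'pics/{n}0z.png',c);print(c.shape)
E
```

```text
scene red (array([268.7, 170.2]), array([263, 164,  12,  13, 126], dtype=int32))
scene red (array([299.7, 183.7]), array([284, 171,  35,  29, 659], dtype=int32))
scene blue (array([362.3,   3.2]), array([351,   0,  19,  10, 119], dtype=int32))
scene blue (array([388.2,   7.7]), array([379,   0,  19,  19, 288], dtype=int32))
scene blue (array([318. , 222.4]), array([311, 216,  15,  14, 162], dtype=int32))
scene blue (array([350.4, 232.5]), array([333, 219,  38,  33, 810], dtype=int32))
(600, 660, 3)
side red (array([280.5, 186.5]), array([275, 182,  12,  10,  88], dtype=int32))
side red (array([318.5, 212.4]), array([298, 200,  37,  26, 406], dtype=int32))
side blue (array([264.2,   4.4]), array([257,   0,  16,  13,  56], dtype=int32))
side blue (array([287.4,   5.4]), array([284,   0,   7,  13,  43], dtype=int32))
side blue (array([245.2, 251.2]), array([239, 246,  13,  11, 116], dtype=int32))
side blue (array([291.2, 278.7]), array([272, 265,  37,  29, 509], dtype=int32))
(600, 408, 3)
```

View pics/scene0z.png

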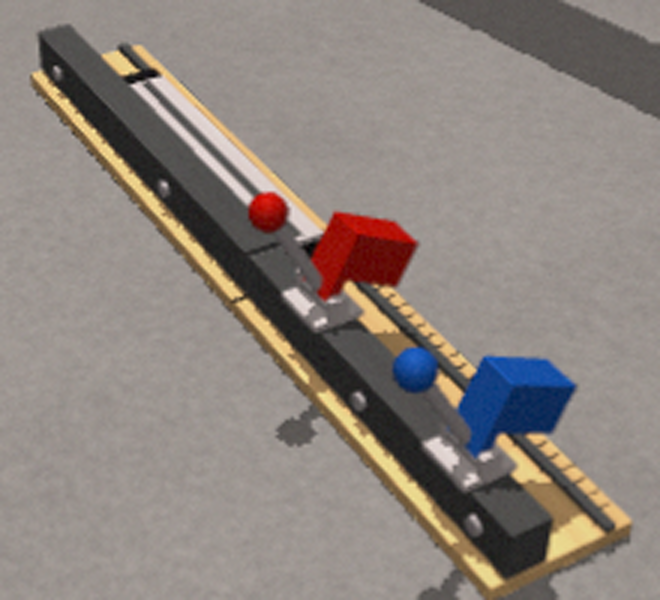

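View pics/side0z.png

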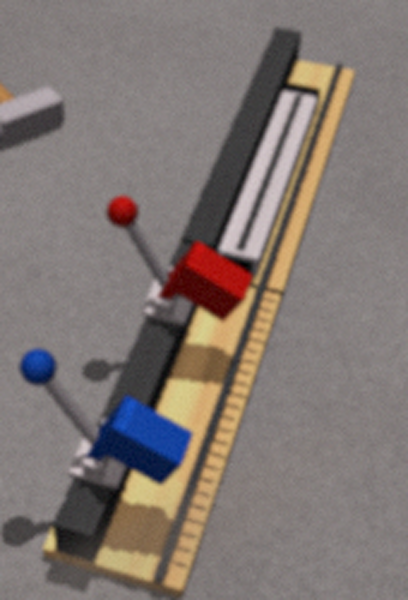

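```bash
python3 - <<'E'
from h import *
np.set_printoptions(precision=1,suppress=True)
r=tri([268.7,170.2],[280.5,186.5]);b=tri([318,222.4],[245.2,251.2]);print('balls',r,b)
S=lambda p:np.array(p)/3+[180,100]-.3
D=lambda p:np.array(p)/2.4+[230,100]-.3
for nm,P in dict(outer=[(40,36),(500,525)],inner=[(75,28),(550,512)]).items():
    w=onplane('scene',S(P),40);print('scene',nm,w,np.degrees(np.arctan2(*(w[0]-w[1])[:2])))
for nm,P in dict(outer=[(278,32),(57,525)],inner=[(300,34),(107,525)]).items():
    w=onplane('side',D(P),40);print('side',nm,w,np.degrees(np.arctan2(*(w[0]-w[1])[:2])))
print('tube -y end top', onplane('scene',S([(132,82),(160,75)]),30),onplane('side',D([(285,92),(317,95)]),30))
print('tube +y end top', onplane('side',D([(220,248),(255,262)]),30))
E
```

```text
balls (array([503.7,  18.3, 115.9]), np.float64(3.2266919755983943)) (array([494.8, 151.3, 114.9]), np.float64(2.7093257010002656))
scene outer [[ 511.3 -333.5   40. ]
 [ 466.3  189.5   40. ]] 175.07744833999544
scene inner [[ 485.9 -334.6   40. ]
 [ 441.3  192.3   40. ]] 175.1632808576658
side outer [[ 509.7 -335.5   40. ]
 [ 465.6  196.    40. ]] 175.25223156930133
side inner [[ 490.6 -339.9   40. ]
 [ 439.9  184.9   40. ]] 174.4842499509351
tube -y end top [[ 470.8 -265.7   30. ]
 [ 450.5 -266.7   30. ]] [[ 479.3 -263.4   30. ]
 [ 453.1 -269.8   30. ]]
tube +y end top [[463.3 -60.9  30. ]
 [435.5 -57.   30. ]]
```

Red ball is at about (504,18,116) and the jig yaw is about +4.9°. I'll swing toward the +x side of the red lever, closing the fingers on the way.

```bash
python3 -m crank '[{"slide":[1.8,3.3,0],"delta_rot":[0,0,4],"fingers":0},{"slide":[3.6,6.7,0],"delta_rot":[0,0,8],"fingers":0},{"slide":[5.5,10,0],"delta_rot":[0,0,12],"fingers":0},{"slide":[7.3,13.4,0],"delta_rot":[0,0,16],"fingers":0},{"slide":[9.1,16.7,0],"delta_rot":[0,0,20],"fingers":0}]' 40
python3 -m crank '[{"slide":[1.8,3.3,0],"delta_rot":[0,0,4],"fingers":0},{"slide":[3.6,6.7,0],"delta_rot":[0,0,8],"fingers":0},{"slide":[5.5,10,0],"delta_rot":[0,0,12],"fingers":0},{"slide":[7.3,13.4,0],"delta_rot":[0,0,16],"fingers":0},{"slide":[9.1,16.7,0],"delta_rot":[0,0,20],"fingers":0}]'
python3 -m crank '[{"slide":[1.8,3.3,0],"delta_rot":[0,0,4],"fingers":0},{"slide":[3.6,6.7,0],"delta_rot":[0,0,8],"fingers":0},{"slide":[5.5,10,0],"delta_rot":[0,0,12],"fingers":0},{"slide":[7.3,13.4,0],"delta_rot":[0,0,16],"fingers":0},{"slide":[9.1,16.7,0],"delta_rot":[0,0,20],"fingers":0}]'
```

```text
clock: 0.65
eef_pos: [276.4, -480.0, 230.3]
ee_rot: [3.141, 0.002, -0.941]
ft_force: [1.0, 0.3, 0.3]
grip_width: 0.141
clock: 1.15
eef_pos: [367.8, -311.4, 230.3]
ee_rot: [3.141, 0.002, -0.589]
ft_force: [0.2, -1.0, -0.8]
grip_width: -0.001
clock: 1.65
eef_pos: [459.2, -142.9, 230.3]
ee_rot: [3.141, 0.002, -0.237]
ft_force: [0.2, 0.1, -0.2]
grip_width: -0.003
```

```bash

python3 -m crank '[{"slide":[1.8,3.3,0],"delta_rot":[0,0,4],"fingers":0},{"slide":[3.6,6.5,0],"delta_rot":[0,0,8],"fingers":0},{"slide":[5.5,9.8,0],"delta_rot":[0,0,12],"fingers":0},{"slide":[7.3,13.1,0],"delta_rot":[0,0,16],"fingers":0},{"slide":[9.1,16.4,0],"delta_rot":[0,0,18.5],"fingers":0}]'
python3 - <<'E'
from h import *
s=state();print(s['eef_pos'],s['ee_rot'])
im=get_image('wrist');cv2.imwrite('pics/w1.png',im[:,:,::-1])
for c in('red','blue'):
    for b in blobs(im,c):print(c,b)
E
```

```text
clock: 2.15
eef_pos: [550.6, 22.2, 230.1]
ee_rot: [3.141, 0.002, 0.088]
ft_force: [-0.4, -0.8, -0.8]
grip_width: 0.001
[550.60801087  22.23554574 230.11052748] [3.14107370e+00 2.23522677e-03 8.80158303e-02]
red (array([183.6, 201.3]), array([ 156,  187,   59,   29, 1172], dtype=int32))
red (array([228. , 211.5]), array([218, 202,  21,  20, 311], dtype=int32))
blue (array([223.2,  45.7]), array([214,  37,  19,  19, 249], dtype=int32))
blue (array([157.6,  57.9]), array([139,  42,  38,  32, 992], dtype=int32))
blue (array([199.8,  74.2]), array([190,  71,  16,   7,  64], dtype=int32))
```

View pics/w1.png

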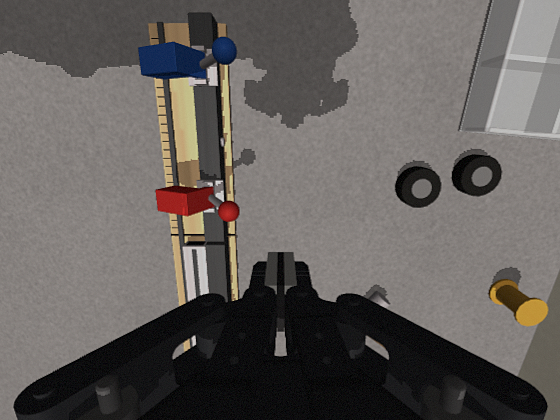

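The wrist view shows the red ball at (228,211) and red leaf at (184,201), with the shut fingers to their right (+x) at (280,255). Blue is far off at (224,50).

```bash
python3 - <<'E'
from h import *
np.set_printoptions(precision=1,suppress=True)
T=toolT(state())
for z in(107,112,116):print(z,onplane('wrist',[[228,211.5]],z,T))
print('leaf y extent corners top', onplane('wrist',[[157,188],[157,211],[186,190]],88,T))
print('fence top edges near red/ y', onplane('wrist',[[197,85],[219,85],[203,240],[226,240]],40,T))
print('tube end',onplane('wrist',[[184,247],[206,247]],30,T))
# fit joint triangulation from 3 rays
A=np.zeros((3,3));b=np.zeros(3)
for n,uv in(('scene',[268.7,170.2]),('side',[280.5,186.5]),('wrist',[228,211.5])):
    o,r=pix2ray(n,uv,T);r=r[0]/np.linalg.norm(r[0]);M=np.eye(3)-np.outer(r,r);A+=M;b+=M@o
print('ball',np.linalg.solve(A,b))
E
```

```text
107 [[503.8  20.8 107. ]]
112 [[504.6  22.2 112. ]]
116 [[505.2  23.4 116. ]]
leaf y extent corners top [[429.3  32.7  88. ]
 [428.8   8.8  88. ]
 [458.1  33.4  88. ]]
fence top edges near red/ y [[454.3 136.7  40. ]
 [477.4 138.9  40. ]
 [464.5 -38.2  40. ]
 [492.5 -35.6  40. ]]
tube end [[438.3 -54.2  30. ]
 [466.1 -51.5  30. ]]
ball [504.3  22.  117.9]
```

```bash

python3 -m crank '[{"slide":[0,-0.1,-3],"delta_rot":[0,0,0],"fingers":0},{"slide":[0,-0.2,-6],"delta_rot":[0,0,0],"fingers":0},{"slide":[0,-0.2,-9],"delta_rot":[0,0,0],"fingers":0},{"slide":[0,-0.2,-11.5],"delta_rot":[0,0,0],"fingers":0},{"slide":[0,-0.2,-12.9],"delta_rot":[0,0,0],"fingers":0}]'
python3 -m crank '[{"slide":[-0.8,0,0],"delta_rot":[0,0,0],"fingers":0},{"slide":[-1.6,-0.1,0],"delta_rot":[0,0,0],"fingers":0},{"slide":[-2.4,-0.2,0],"delta_rot":[0,0,0],"fingers":0},{"slide":[-3.2,-0.3,0],"delta_rot":[0,0,0],"fingers":0},{"slide":[-4,-0.3,0],"delta_rot":[0,0,0],"fingers":0}]'
python3 -m crank '[{"slide":[-0.8,0,0],"delta_rot":[0,0,0],"fingers":0},{"slide":[-1.6,-0.1,0],"delta_rot":[0,0,0],"fingers":0},{"slide":[-2.4,-0.2,0],"delta_rot":[0,0,0],"fingers":0},{"slide":[-3.2,-0.3,0],"delta_rot":[0,0,0],"fingers":0},{"slide":[-4,-0.3,0],"delta_rot":[0,0,0],"fingers":0}]'
python3 - <<'E'
from h import *
for n in('side','wrist','scene'):
    im=get_image(n);cv2.imwrite(f'pics/{n}2.png',im[:,:,::-1])
E
```

```text
clock: 2.7
eef_pos: [551.4, 27.1, 99.5]
ee_rot: [-3.137, 0.002, 0.096]
ft_force: [0.1, 0.3, 0.4]
grip_width: -0.002
clock: 3.2
eef_pos: [511.9, 24.0, 100.7]
ee_rot: [-3.138, -0.001, 0.096]
ft_force: [1.0, 0.4, 1.6]
grip_width: 0.0
clock: 3.7
eef_pos: [471.0, 20.7, 100.5]
ee_rot: [-3.138, -0.0, 0.096]
ft_force: [0.7, -0.3, -0.9]
grip_width: -0.001
```

View pics/side2.png

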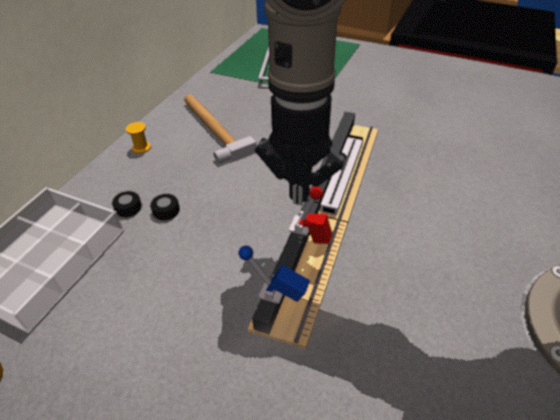

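View pics/scene2.png

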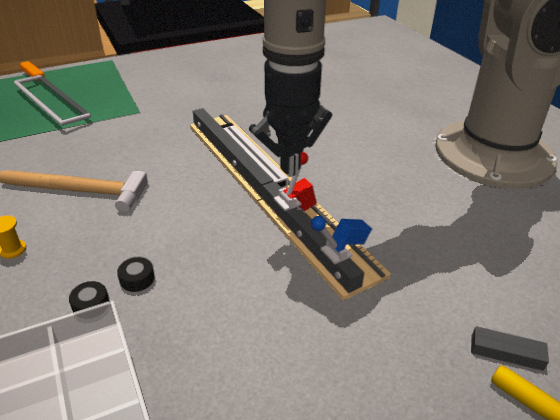

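View pics/wrist2.png

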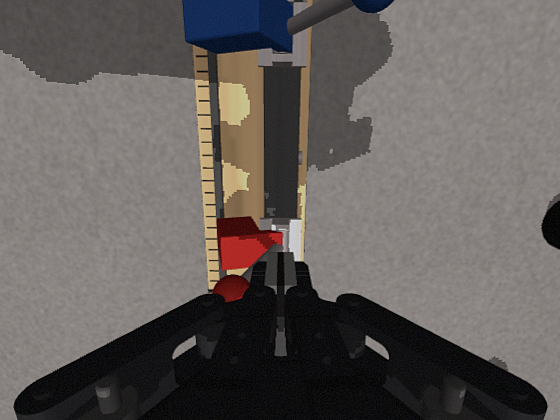

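The red ball (232,288 in the wrist view) is being pushed −x ahead of the fingers and the leaf is partway down. I'll continue slowly to the limit.

```bash

python3 -m crank '[{"slide":[-0.3,0,0],"delta_rot":[0,0,0],"fingers":0},{"slide":[-0.6,0,0],"delta_rot":[0,0,0],"fingers":0},{"slide":[-0.9,-0.1,0],"delta_rot":[0,0,0],"fingers":0},{"slide":[-1.2,-0.1,0],"delta_rot":[0,0,0],"fingers":0},{"slide":[-1.5,-0.1,0],"delta_rot":[0,0,0],"fingers":0}]'
python3 -m crank '[{"slide":[-0.1,0,0],"delta_rot":[0,0,0],"fingers":0},{"slide":[-0.2,0,0],"delta_rot":[0,0,0],"fingers":0},{"slide":[-0.3,0,0],"delta_rot":[0,0,0],"fingers":0},{"slide":[-0.4,0,0],"delta_rot":[0,0,0],"fingers":0},{"slide":[-0.4,0,0],"delta_rot":[0,0,0],"fingers":0}]'
python3 - <<'E'
from h import *
print(state()['ft_force'])
for n in('side','wrist'):
    im=get_image(n)
    for b in blobs(im,'red'):print(n,b)
    if n=='side': im=cv2.resize(im[100:350,230:400],None,fx=2.4,fy=2.4)
    cv2.imwrite(f'pics/{n}3.png',im[:,:,::-1])
E
```

```text
clock: 4.35
eef_pos: [455.9, 19.7, 100.5]
ee_rot: [-3.138, -0.0, 0.096]
ft_force: [2.1, 0.3, -1.4]
grip_width: -0.003
clock: 4.85
eef_pos: [451.8, 19.7, 100.6]
ee_rot: [-3.138, 0.0, 0.096]
ft_force: [1.5, 1.3, -0.5]
grip_width: 0.0
[ 1.47635202  1.31710289 -0.53797889]
side (array([326.8, 199.5]), array([321, 194,  12,  12, 110], dtype=int32))
side (array([315.4, 229.5]), array([300, 215,  28,  32, 517], dtype=int32))
wrist (array([269.3, 244.2]), array([ 245,  233,   61,   32, 1280], dtype=int32))
wrist (array([300.3, 258.2]), array([294, 253,  11,   9,  61], dtype=int32))
wrist (array([233.5, 286.6]), array([219, 274,  31,  28, 646], dtype=int32))
```

View pics/side3.png

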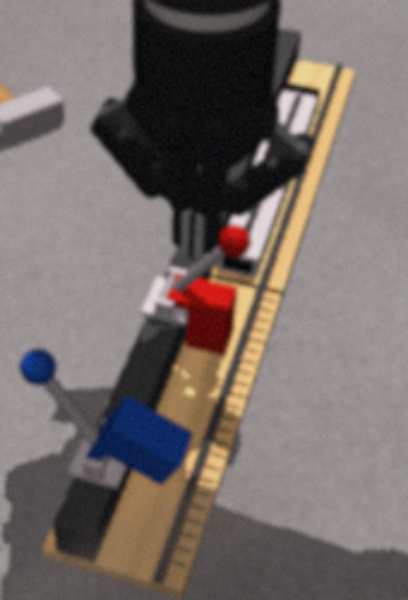

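View pics/wrist3.png

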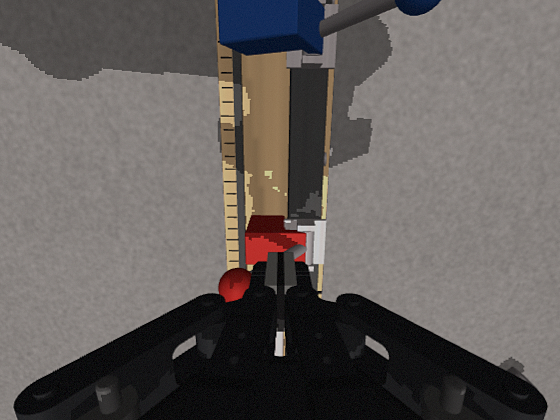

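The leaf is nearly down (side crop: ball at (233,240), leaf at (210,315)). There's no limit force yet, so I'll creep on.

```bash

python3 -m crank '[{"slide":[-0.1,0,0],"delta_rot":[0,0,0],"fingers":0},{"slide":[-0.2,0,0],"delta_rot":[0,0,0],"fingers":0},{"slide":[-0.3,0,0],"delta_rot":[0,0,0],"fingers":0},{"slide":[-0.4,0,0],"delta_rot":[0,0,0],"fingers":0},{"slide":[-0.4,0,0],"delta_rot":[0,0,0],"fingers":0}]'
python3 -m crank '[{"slide":[-0.1,0,0],"delta_rot":[0,0,0],"fingers":0},{"slide":[-0.2,0,0],"delta_rot":[0,0,0],"fingers":0},{"slide":[-0.2,0,0],"delta_rot":[0,0,0],"fingers":0},{"slide":[-0.3,0,0],"delta_rot":[0,0,0],"fingers":0},{"slide":[-0.3,0,0],"delta_rot":[0,0,0],"fingers":0}]'

```

```text
clock: 5.45
eef_pos: [450.3, 20.3, 101.4]
ee_rot: [-3.137, -0.005, 0.096]
ft_force: [7.2, 0.6, -1.5]
grip_width: 0.002
clock: 5.95
eef_pos: [449.7, 20.9, 102.2]
ee_rot: [-3.136, -0.01, 0.096]
ft_force: [7.2, 0.8, -1.2]
grip_width: -0.001
```

Hard limit reached (7 N, arm stalled). I'll back off, lift, and go behind the tube's −y end.

```bash

python3 -m crank '[{"slide":[1.5,0,0],"delta_rot":[0,0,0],"fingers":0},{"slide":[2.5,0,2],"delta_rot":[0,0,0],"fingers":0},{"slide":[2.5,0,5],"delta_rot":[0,0,0],"fingers":0},{"slide":[2.5,-2,8],"delta_rot":[0,0,0],"fingers":0},{"slide":[2.5,-6,8],"delta_rot":[0,0,0],"fingers":0}]'
python3 -m crank '[{"slide":[-0.2,-4.5,0],"delta_rot":[0,0,0],"fingers":0},{"slide":[-0.4,-9,0],"delta_rot":[0,0,0],"fingers":0},{"slide":[-0.6,-13.5,0],"delta_rot":[0,0,0],"fingers":0},{"slide":[-0.8,-18,0],"delta_rot":[0,0,0],"fingers":0},{"slide":[-1,-22,0],"delta_rot":[0,0,0],"fingers":0}]'
python3 -m crank '[{"slide":[0,-1.5,0],"delta_rot":[0,0,0],"fingers":0},{"slide":[0,-3,0],"delta_rot":[0,0,0],"fingers":0},{"slide":[0,-5,0],"delta_rot":[0,0,0],"fingers":0},{"slide":[0,-6,0],"delta_rot":[0,0,0],"fingers":0},{"slide":[0,-6,0],"delta_rot":[0,0,0],"fingers":0}]'
python3 - <<'E'
from h import *
print(state()['eef_pos'],state()['ee_rot'])
for n in('wrist','side','scene'):
    im=get_image(n)
    for b in blobs(im,'red'):print(n,b)
    if n=='side': im=cv2.resize(im[100:350,230:400],None,fx=2.4,fy=2.4)
    cv2.imwrite(f'pics/{n}4.png',im[:,:,::-1])
E
```

```text
clock: 6.45
eef_pos: [476.3, -36.5, 185.7]
ee_rot: [-3.136, -0.015, 0.102]
ft_force: [1.5, -1.0, -0.3]
grip_width: -0.002
clock: 6.95
eef_pos: [464.4, -258.3, 185.1]
ee_rot: [-3.135, -0.013, 0.101]
ft_force: [0.4, -0.2, 0.3]
grip_width: 0.003
clock: 7.45
eef_pos: [464.2, -318.6, 184.9]
ee_rot: [-3.135, -0.012, 0.1]
ft_force: [0.3, -0.5, 0.2]
grip_width: -0.002
[ 464.23865523 -318.5531603   184.87261841] [-3.13465245 -0.01199171  0.10039163]
side (array([327.4, 198.9]), array([322, 194,  12,  11, 112], dtype=int32))
side (array([315. , 223.3]), array([300, 215,  28,  19, 279], dtype=int32))
scene (array([310.1, 159.2]), array([305, 154,  12,  12, 113], dtype=int32))
scene (array([303.8, 196.1]), array([289, 183,  25,  30, 413], dtype=int32))
```

View pics/side4.png

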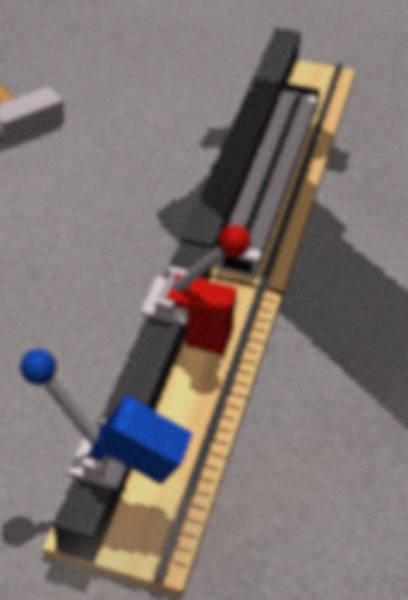

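View pics/wrist4.png

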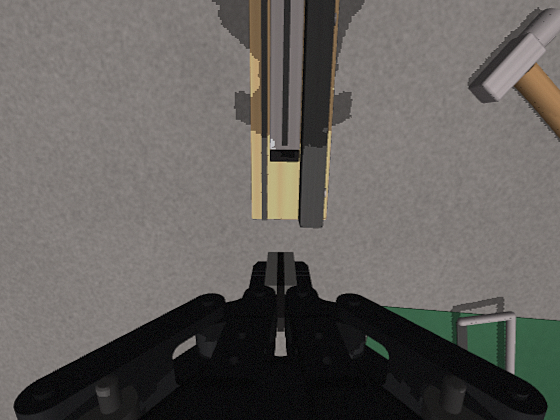

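View pics/scene4.png

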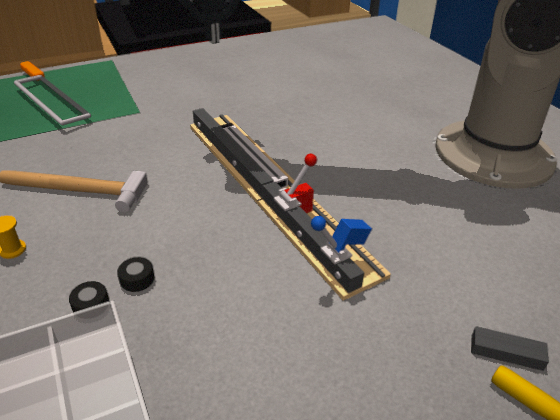

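The leaf is down: side crop shows its face vertical at (210,320), scene ball at (310,159). The wrist view shows the tube's black plug at (284,155) and the fence at (312,190). The jig ends at row 220, ahead of the fingers.

```bash
python3 - <<'E'
from h import *
np.set_printoptions(precision=1,suppress=True)
T=toolT(state())
print('ball',tri([310.1,159.2],[327.4,198.9]))
print('plug top z30',onplane('wrist',[[270,150],[299,150]],30,T));print('plug face bottom z10',onplane('wrist',[[271,161],[299,161]],10,T))
print('fence inner top',onplane('wrist',[[301,210],[303,120]],40,T))
print('fence outer',onplane('wrist',[[324,210]],40,T))
E
```

```text
ball (array([431.2,  12.3, 111.7]), np.float64(3.0898986011153267))
plug top z30 [[ 450.9 -266.2   30. ]
 [ 479.8 -263.2   30. ]]
plug face bottom z10 [[ 452.8 -278.9   10. ]
 [ 482.9 -275.9   10. ]]
fence inner top [[ 488.3 -322.3   40. ]
 [ 479.5 -234.8   40. ]]
fence outer [[ 511.9 -320.    40. ]]
```

```bash

python3 -m crank '[{"slide":[0,0,-2],"delta_rot":[0,0,0],"fingers":0},{"slide":[0.2,0,-5],"delta_rot":[0,0,0],"fingers":0},{"slide":[0.3,0,-8],"delta_rot":[0,0,0],"fingers":0},{"slide":[0.3,0,-11],"delta_rot":[0,0,0],"fingers":0},{"slide":[0.3,0,-13],"delta_rot":[0,0,0],"fingers":0}]'
```

```text
clock: 8.1
eef_pos: [467.2, -314.6, 53.3]
ee_rot: [-3.132, -0.011, 0.105]
ft_force: [0.4, -0.1, -0.1]
grip_width: -0.002
```

```bash

python3 -m crank '[{"slide":[0,0,-1],"delta_rot":[0,0,0],"fingers":0},{"slide":[0,0,-2],"delta_rot":[0,0,0],"fingers":0},{"slide":[0,0,-2.8],"delta_rot":[0,0,0],"fingers":0},{"slide":[0,0,-3.2],"delta_rot":[0,0,0],"fingers":0},{"slide":[0,0,-3.2],"delta_rot":[0,0,0],"fingers":0}]'
python3 - <<'E'
from h import *
im=get_image('side');im=cv2.resize(im[80:230,280:420],None,fx=4,fy=4)
cv2.imwrite('pics/side5.png',im[:,:,::-1])
im=get_image('wrist');cv2.imwrite('pics/wrist5.png',im[:,:,::-1])
E
```

```text
clock: 8.6
eef_pos: [467.3, -314.6, 21.3]
ee_rot: [-3.132, -0.011, 0.105]
ft_force: [-0.2, 0.2, 0.5]
grip_width: 0.004
```

View pics/side5.png

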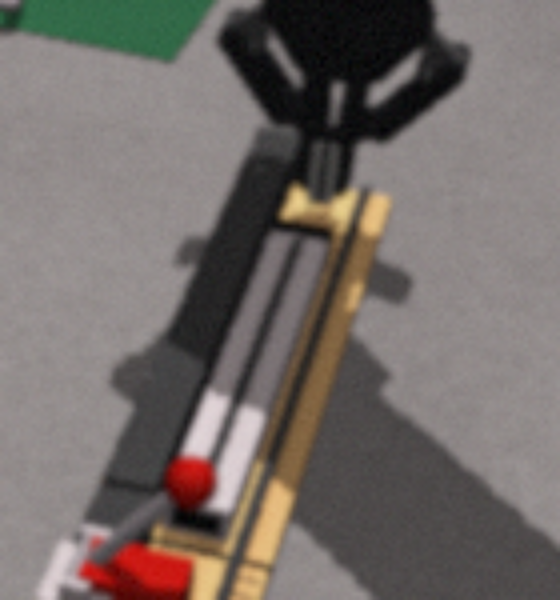

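View pics/wrist5.png

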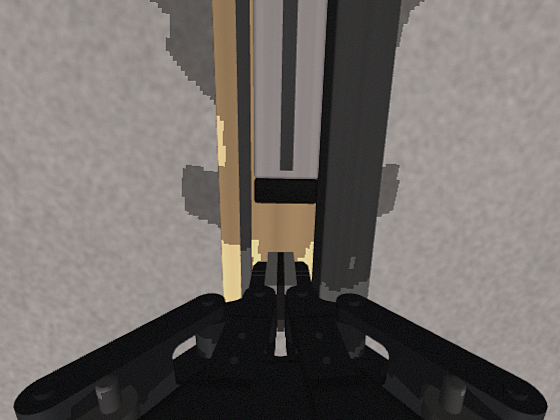

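Fingers are aligned behind the black plug (wrist (287,190), fingers at (280,265), fence edge at column 320). Pushing along the fence direction.

```bash

python3 -m crank '[{"slide":[0,0.8,0],"delta_rot":[0,0,0],"fingers":0},{"slide":[-0.1,1.6,0],"delta_rot":[0,0,0],"fingers":0},{"slide":[-0.2,2.4,0],"delta_rot":[0,0,0],"fingers":0},{"slide":[-0.2,3.0,0],"delta_rot":[0,0,0],"fingers":0},{"slide":[-0.3,3.6,0],"delta_rot":[0,0,0],"fingers":0}]'
python3 -m crank '[{"slide":[0,0.7,0],"delta_rot":[0,0,0],"fingers":0},{"slide":[-0.1,1.4,0],"delta_rot":[0,0,0],"fingers":0},{"slide":[-0.2,2.1,0],"delta_rot":[0,0,0],"fingers":0},{"slide":[-0.2,2.8,0],"delta_rot":[0,0,0],"fingers":0},{"slide":[-0.3,3.4,0],"delta_rot":[0,0,0],"fingers":0}]'
python3 - <<'E'
from h import *
im=get_image('side');im=cv2.resize(im[120:270,260:400],None,fx=4,fy=4)
cv2.imwrite('pics/side6.png',im[:,:,::-1])
im=get_image('wrist');cv2.imwrite('pics/wrist6.png',im[:,:,::-1])
E
```

```text
clock: 9.2
eef_pos: [464.8, -278.4, 22.1]
ee_rot: [-3.133, -0.012, 0.105]
ft_force: [0.7, -1.2, 0.0]
grip_width: 0.0
clock: 9.7
eef_pos: [461.9, -243.7, 22.1]
ee_rot: [-3.133, -0.012, 0.106]
ft_force: [0.3, -1.4, 0.6]
grip_width: -0.0
```

View pics/side6.png

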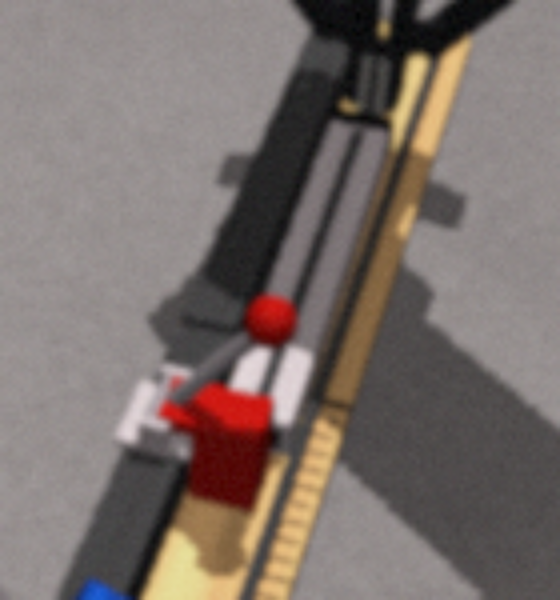

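View pics/wrist6.png

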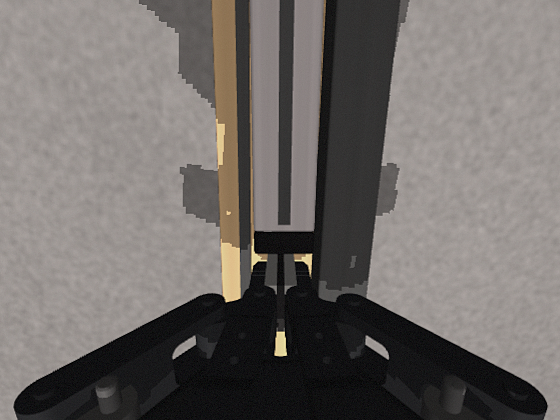

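The tube is moving and its end is coming close to the red leaf (side crop (245,400)). I'll creep until contact.

```bash

python3 -m crank '[{"slide":[0,0.2,0],"delta_rot":[0,0,0],"fingers":0},{"slide":[0,0.4,0],"delta_rot":[0,0,0],"fingers":0},{"slide":[-0.1,0.6,0],"delta_rot":[0,0,0],"fingers":0},{"slide":[-0.1,0.8,0],"delta_rot":[0,0,0],"fingers":0},{"slide":[-0.1,1.0,0],"delta_rot":[0,0,0],"fingers":0}]'
python3 -m crank '[{"slide":[0,0.1,0],"delta_rot":[0,0,0],"fingers":0},{"slide":[0,0.2,0],"delta_rot":[0,0,0],"fingers":0},{"slide":[0,0.3,0],"delta_rot":[0,0,0],"fingers":0},{"slide":[0,0.4,0],"delta_rot":[0,0,0],"fingers":0},{"slide":[0,0.4,0],"delta_rot":[0,0,0],"fingers":0}]'
```

```text
clock: 10.3
eef_pos: [460.6, -233.1, 22.0]
ee_rot: [-3.133, -0.012, 0.107]
ft_force: [0.3, -0.3, -0.6]
grip_width: -0.001
clock: 10.8
eef_pos: [460.7, -231.0, 22.2]
ee_rot: [-3.135, -0.012, 0.105]
ft_force: [-0.4, -7.1, -0.5]
grip_width: -0.0
```

```bash

python3 -m crank '[{"slide":[0,0.1,0],"delta_rot":[0,0,0],"fingers":0},{"slide":[0,0.2,0],"delta_rot":[0,0,0],"fingers":0},{"slide":[0,0.3,0],"delta_rot":[0,0,0],"fingers":0},{"slide":[0,0.4,0],"delta_rot":[0,0,0],"fingers":0},{"slide":[0,0.4,0],"delta_rot":[0,0,0],"fingers":0}]'
python3 - <<'E'
from h import *
im=get_image('side');im=cv2.resize(im[120:270,260:400],None,fx=4,fy=4)
cv2.imwrite('pics/side7.png',im[:,:,::-1])
im=get_image('scene');im=cv2.resize(im[110:260,190:350],None,fx=4,fy=4)
cv2.imwrite('pics/scene7.png',im[:,:,::-1])
E
```

```text
clock: 11.3
eef_pos: [461.1, -230.8, 22.7]
ee_rot: [-3.139, -0.013, 0.102]
ft_force: [0.5, -12.8, -0.9]
grip_width: -0.0
```

View pics/side7.png

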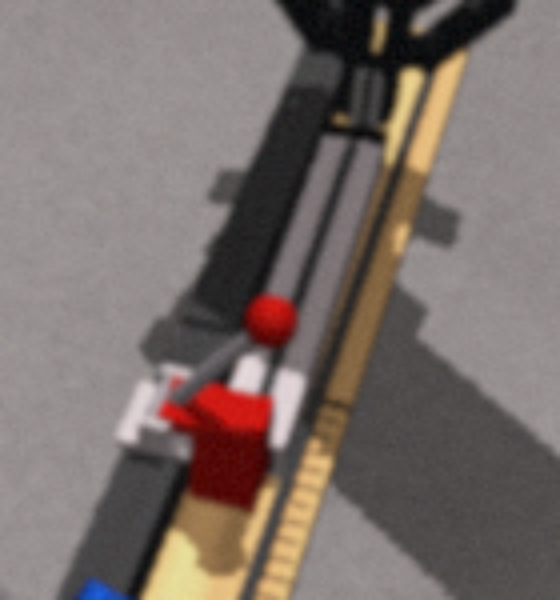

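View pics/scene7.png

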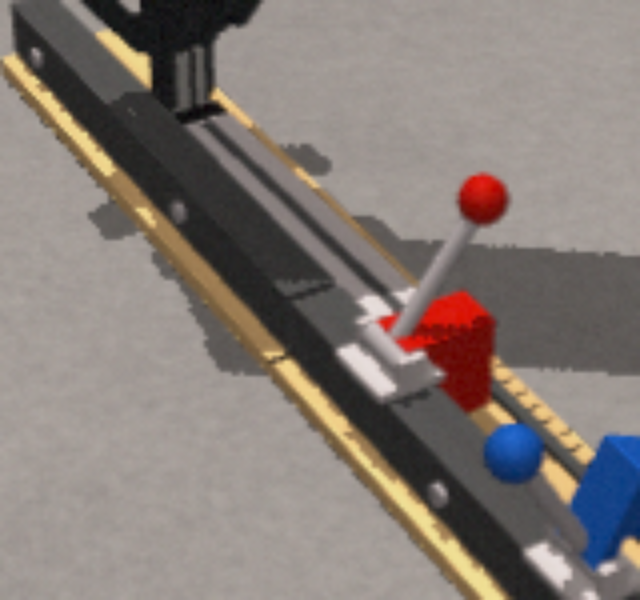

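Contact is confirmed: stalled at y=-230.8 with 12.8 N, and the tube end meets the leaf at side crop (265,385). Pushing the ball from its −x side with shut fingers would be inside minimum reach, so I'll straddle it with open jaws instead. First, retreat.

```bash

python3 -m crank '[{"slide":[0,-0.7,0],"delta_rot":[0,0,0],"fingers":0},{"slide":[0.2,-2,0],"delta_rot":[0,0,0],"fingers":0},{"slide":[0.3,-3.5,0.5],"delta_rot":[0,0,0],"fingers":0},{"slide":[0.3,-4,3],"delta_rot":[0,0,0],"fingers":0},{"slide":[0.3,-4,6],"delta_rot":[0,0,0],"fingers":0}]'
python3 -m crank '[{"slide":[0,0,3],"delta_rot":[0,0,0],"fingers":0},{"slide":[0,0,6],"delta_rot":[0,0,0],"fingers":0},{"slide":[0,0,9],"delta_rot":[0,0,0],"fingers":0},{"slide":[0,2,12],"delta_rot":[0,0,0],"fingers":0},{"slide":[0,5,12],"delta_rot":[0,0,0],"fingers":0}]'
```

```text
clock: 11.9
eef_pos: [463.1, -271.4, 82.2]
ee_rot: [-3.137, -0.011, 0.101]
ft_force: [1.1, 0.4, 0.7]
grip_width: 0.002
clock: 12.4
eef_pos: [465.4, -223.1, 206.1]
ee_rot: [-3.14, -0.017, 0.098]
ft_force: [1.0, -0.0, -0.8]
grip_width: -0.001
```

```bash

python3 -m crank '[{"slide":[-0.4,4.5,0],"delta_rot":[0,0,0],"fingers":0},{"slide":[-0.9,9,0],"delta_rot":[0,0,0],"fingers":4},{"slide":[-1.4,14,0],"delta_rot":[0,0,0],"fingers":6},{"slide":[-1.9,18.5,0],"delta_rot":[0,0,0],"fingers":6},{"slide":[-2.2,23,0],"delta_rot":[0,0,0],"fingers":6}]'
python3 - <<'E'
from h import *
np.set_printoptions(precision=1,suppress=True)
T=toolT(state());print(T[:3,3])
im=get_image('wrist');cv2.imwrite('pics/wrist8.png',im[:,:,::-1])
for b in blobs(im,'red'):print(b,onplane('wrist',[b[0]],107,T))
im=get_image('scene');im=cv2.resize(im[110:260,190:350],None,fx=4,fy=4)
cv2.imwrite('pics/scene8.png',im[:,:,::-1])
E
```

```text
clock: 12.9
eef_pos: [442.6, 8.8, 206.2]
ee_rot: [-3.14, -0.017, 0.099]
ft_force: [0.4, 0.1, -0.1]
grip_width: 0.68
[442.6   8.8 206.2]
(array([281.7, 194.2]), array([264, 188,  41,  17, 509], dtype=int32)) [[443.6  26.8 107. ]]
(array([297.2, 207.3]), array([286, 203,  18,   8,  77], dtype=int32)) [[458.   16.6 107. ]]
(array([263.6, 213.5]), array([253, 204,  22,  20, 345], dtype=int32)) [[429.7   8.4 107. ]]
```

View pics/wrist8.png

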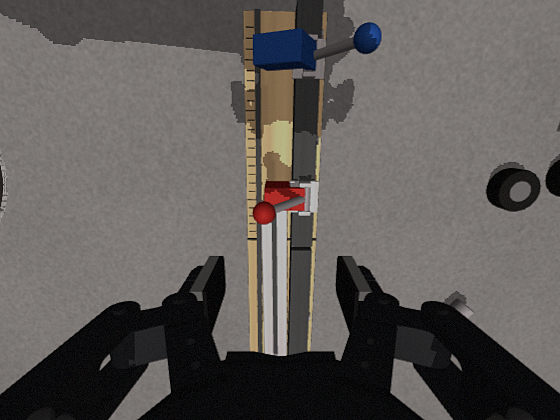

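View pics/scene8.png

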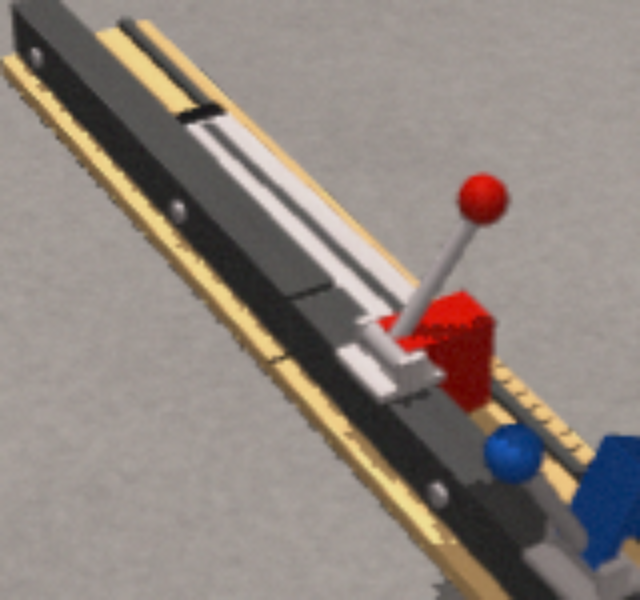

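Ball (264,213 in the wrist view) maps to x≈430, y≈9, between the open jaws (columns 224 and 340). The tube stays against the leaf. Descending to straddle the ball.

```bash

python3 -m crank '[{"slide":[0,0,-1.5],"delta_rot":[0,0,0],"fingers":6},{"slide":[0,0,-3],"delta_rot":[0,0,0],"fingers":6},{"slide":[0,0,-4.5],"delta_rot":[0,0,0],"fingers":6},{"slide":[0,0,-6],"delta_rot":[0,0,0],"fingers":6},{"slide":[0,0,-7],"delta_rot":[0,0,0],"fingers":6}]'
python3 - <<'E'
from h import *
T=toolT(state())
im=get_image('wrist');cv2.imwrite('pics/wrist9.png',im[:,:,::-1])
for b in blobs(im,'red'):print(b,onplane('wrist',[b[0]],107,T))
E
```

```text
clock: 13.5
eef_pos: [442.5, 12.8, 135.6]
ee_rot: [-3.137, -0.016, 0.108]
ft_force: [-0.8, 0.4, 0.1]
grip_width: 0.704
(array([282. , 220.6]), array([261, 211,  52,  27, 954], dtype=int32)) [[442.03754204  29.55142581 107.        ]]
(array([305.2, 235.1]), array([294, 229,  18,  10,  97], dtype=int32)) [[457.59244635  21.53781566 107.        ]]
(array([258.9, 251.1]), array([244, 238,  30,  28, 637], dtype=int32)) [[429.59896247   7.79836077 107.        ]]
```

View pics/wrist9.png

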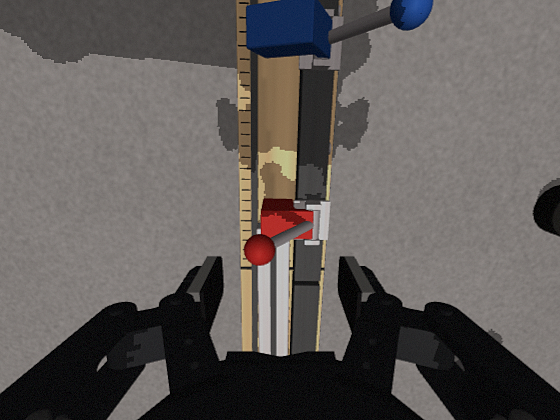

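```bash

python3 -m crank '[{"slide":[0,-0.1,-1],"delta_rot":[0,0,0],"fingers":6},{"slide":[0,-0.2,-2],"delta_rot":[0,0,0],"fingers":6},{"slide":[0,-0.3,-3],"delta_rot":[0,0,0],"fingers":6},{"slide":[0,-0.3,-4],"delta_rot":[0,0,0],"fingers":6},{"slide":[0,-0.3,-4],"delta_rot":[0,0,0],"fingers":6}]'
python3 -m crank '[{"slide":[0.6,0,0],"delta_rot":[0,0,0],"fingers":6},{"slide":[1.2,0.1,0],"delta_rot":[0,0,0],"fingers":6},{"slide":[1.8,0.1,0],"delta_rot":[0,0,0],"fingers":6},{"slide":[2.4,0.2,0],"delta_rot":[0,0,0],"fingers":6},{"slide":[3,0.2,0],"delta_rot":[0,0,0],"fingers":6}]'
python3 - <<'E'
from h import *
im=get_image('wrist');cv2.imwrite('pics/wrist10.png',im[:,:,::-1])
E
```

```text
clock: 14.05
eef_pos: [440.8, 9.7, 93.3]
ee_rot: [-3.137, -0.012, 0.108]
ft_force: [-0.1, -0.4, 0.8]
grip_width: 0.702
clock: 14.55
eef_pos: [471.5, 11.9, 93.5]
ee_rot: [-3.137, -0.013, 0.108]
ft_force: [-1.7, -0.5, 1.3]
grip_width: 0.703
```

View pics/wrist10.png

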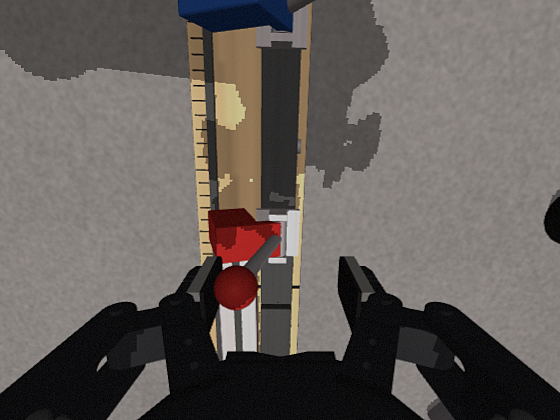

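The −x pad is carrying the ball (236,288) and the leaf is rising. Continuing +x.

```bash

python3 -m crank '[{"slide":[0.6,0,0],"delta_rot":[0,0,0],"fingers":6},{"slide":[1.2,0.1,0],"delta_rot":[0,0,0],"fingers":6},{"slide":[1.8,0.1,0],"delta_rot":[0,0,0],"fingers":6},{"slide":[2.4,0.2,0],"delta_rot":[0,0,0],"fingers":6},{"slide":[3,0.2,0],"delta_rot":[0,0,0],"fingers":6}]'
python3 -m crank '[{"slide":[0.3,0,0],"delta_rot":[0,0,0],"fingers":6},{"slide":[0.6,0,0],"delta_rot":[0,0,0],"fingers":6},{"slide":[0.9,0.1,0],"delta_rot":[0,0,0],"fingers":6},{"slide":[1.2,0.1,0],"delta_rot":[0,0,0],"fingers":6},{"slide":[1.5,0.1,0],"delta_rot":[0,0,0],"fingers":6}]'
python3 -m crank '[{"slide":[0.1,0,0],"delta_rot":[0,0,0],"fingers":6},{"slide":[0.2,0,0],"delta_rot":[0,0,0],"fingers":6},{"slide":[0.4,0,0],"delta_rot":[0,0,0],"fingers":6},{"slide":[0.5,0,0],"delta_rot":[0,0,0],"fingers":6},{"slide":[0.5,0,0],"delta_rot":[0,0,0],"fingers":6}]'
python3 - <<'E'
from h import *
im=get_image('wrist');cv2.imwrite('pics/wrist11.png',im[:,:,::-1])
E
```

```text
clock: 15.1
eef_pos: [503.4, 14.2, 93.6]
ee_rot: [-3.136, -0.015, 0.108]
ft_force: [-1.2, 0.5, 0.2]
grip_width: 0.701
clock: 15.6
eef_pos: [518.3, 15.1, 93.5]
ee_rot: [-3.136, -0.014, 0.108]
ft_force: [-3.2, -0.9, -0.9]
grip_width: 0.705
clock: 16.1
eef_pos: [523.6, 15.1, 93.6]
ee_rot: [-3.136, -0.014, 0.108]
ft_force: [-2.1, -0.2, -0.2]
grip_width: 0.703
```

View pics/wrist11.png

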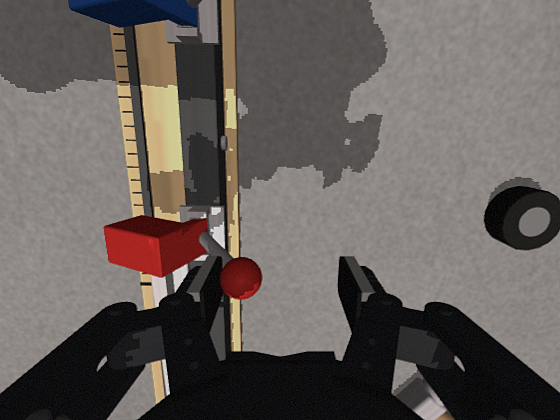

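The leaf is well up (about its original angle), with the ball at (241,278). I'll creep to the upper limit.

```bash

python3 -m crank '[{"slide":[0.1,0,0],"delta_rot":[0,0,0],"fingers":6},{"slide":[0.2,0,0],"delta_rot":[0,0,0],"fingers":6},{"slide":[0.3,0,0],"delta_rot":[0,0,0],"fingers":6},{"slide":[0.4,0,0],"delta_rot":[0,0,0],"fingers":6},{"slide":[0.4,0,0],"delta_rot":[0,0,0],"fingers":6}]'
python3 -m crank '[{"slide":[0.1,0,0],"delta_rot":[0,0,0],"fingers":6},{"slide":[0.2,0,0],"delta_rot":[0,0,0],"fingers":6},{"slide":[0.3,0,0],"delta_rot":[0,0,0],"fingers":6},{"slide":[0.4,0,0],"delta_rot":[0,0,0],"fingers":6},{"slide":[0.4,0,0],"delta_rot":[0,0,0],"fingers":6}]'
```

```text
clock: 16.65
eef_pos: [527.8, 15.1, 93.7]
ee_rot: [-3.136, -0.015, 0.108]
ft_force: [-1.1, -0.0, -0.2]
grip_width: 0.704
clock: 17.15
eef_pos: [530.5, 15.1, 93.2]
ee_rot: [-3.136, -0.012, 0.108]
ft_force: [-6.4, -0.2, 2.0]
grip_width: 0.704
```

Upper limit reached (6.4 N). I'll back off a little, lift clear and look.

```bash

python3 -m crank '[{"slide":[-1.2,0,0],"delta_rot":[0,0,0],"fingers":6},{"slide":[-1.5,0,0],"delta_rot":[0,0,0],"fingers":6},{"slide":[-1.5,0,2],"delta_rot":[0,0,0],"fingers":6},{"slide":[-1.5,0,5],"delta_rot":[0,0,0],"fingers":6},{"slide":[-1.5,0,8],"delta_rot":[0,0,0],"fingers":6}]'
python3 -m crank '[{"slide":[0,0,3],"delta_rot":[0,0,0],"fingers":6},{"slide":[0,0,6],"delta_rot":[0,0,0],"fingers":6},{"slide":[0,-3,8],"delta_rot":[0,0,0],"fingers":6},{"slide":[0,-7,8],"delta_rot":[0,0,0],"fingers":6},{"slide":[0,-11,8],"delta_rot":[0,0,0],"fingers":6}]'
python3 -m crank '[{"slide":[0,-4,0],"delta_rot":[0,0,0],"fingers":6},{"slide":[0,-8,0],"delta_rot":[0,0,0],"fingers":6},{"slide":[0,-12,0],"delta_rot":[0,0,0],"fingers":6},{"slide":[0,-16,0],"delta_rot":[0,0,0],"fingers":6},{"slide":[0,-16,0],"delta_rot":[0,0,0],"fingers":6}]'
python3 - <<'E'
from h import *
np.set_printoptions(precision=1,suppress=True)
d={}
for n,(x0,x1,y0,y1) in dict(scene=(180,380,110,260),side=(230,400,100,270)).items():
    im=get_image(n)
    d[n]=[b for b in blobs(im,'red') ]
    print(n,d[n])
    im=cv2.resize(im[y0:y1,x0:x1],None,fx=3.5,fy=3.5)
    cv2.imwrite(f'pics/{n}12.png',im[:,:,::-1])
E
```

```text
clock: 17.65
eef_pos: [515.5, 15.2, 174.2]
ee_rot: [-3.136, -0.012, 0.108]
ft_force: [0.5, 0.1, -1.2]
grip_width: 0.699
clock: 18.15
eef_pos: [516.2, -95.8, 255.7]
ee_rot: [-3.138, -0.016, 0.11]
ft_force: [1.5, -0.0, -0.2]
grip_width: 0.698
clock: 18.65
eef_pos: [514.9, -263.2, 255.5]
ee_rot: [-3.141, -0.016, 0.1]
ft_force: [0.2, -0.8, 0.1]
grip_width: 0.699
scene [(array([264.5, 173.9]), array([258, 168,  13,  13, 131], dtype=int32)), (array([299. , 182.6]), array([283, 171,  35,  29, 682], dtype=int32))]
side [(array([276.1, 188.2]), array([271, 183,  12,  11,  98], dtype=int32)), (array([316.6, 211.4]), array([298, 199,  35,  27, 449], dtype=int32))]
```

View pics/scene12.png

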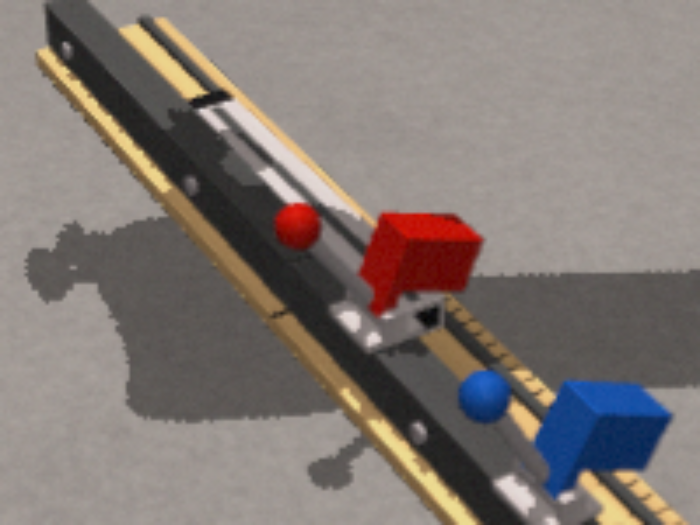

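View pics/side12.png

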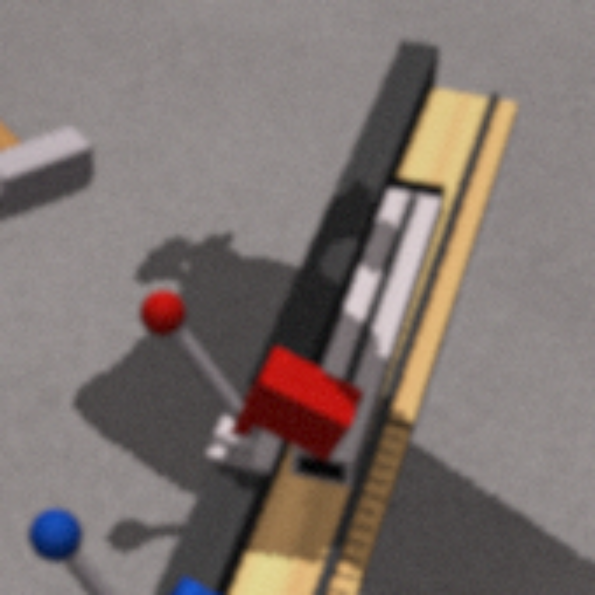

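Red leaf is fully up again (scene crop (420,250)), blue still up, with the tube's dark open end at side crop (320,468) and its plug at (415,187). Now a numeric check of the tube end against the gauged position, and the ball angle.

```bash
python3 - <<'E'
from h import *
np.set_printoptions(precision=1,suppress=True)
D=lambda p:np.array(p)/3.5+[230,100]-.3
yv=np.array([-.0855,.9963,0]);xv=np.array([.9963,.0855,0])
print('red ball',tri([264.5,173.9],[276.1,188.2]))
hinge=np.array([470.,16.5,50])
e=onplane('side',D([(300,460),(348,468)]),30);print('end top',e,(e-hinge)@yv)
e=onplane('side',D([(293,472),(345,480)]),10);print('end bottom',e,(e-hinge)@yv)
# plug match scene8 -> scene12
a=cv2.imread('pics/scene8.png');b=cv2.imread('pics/scene12.png')
a=cv2.resize(a,(160*3,150*3));b=cv2.resize(b,(600,450))
t=a[60:115,120:180]; # px orig x 230-250,y 130-148
r=cv2.matchTemplate(b,t,cv2.TM_CCOEFF_NORMED);_,v,_,l=cv2.minMaxLoc(r)
print('shift px',(np.array(l)/3+[180,110])-(np.array([120,60])/3+[190,110]),v)
T=toolT(state());im=get_image('wrist');cv2.imwrite('pics/wrist13.png',im[:,:,::-1])
E
```

```text
red ball (array([510.6,  19.2, 111.3]), np.float64(2.3787131257682983))
end top [[449.2   5.   30. ]
 [427.1   1.1  30. ]] [ -9.6 -11.7]
end bottom [[455.4  -4.1  10. ]
 [430.9  -8.9  10. ]] [-19.3 -22. ]
shift px [0. 0.] 0.9703176617622375
```

View pics/wrist13.png

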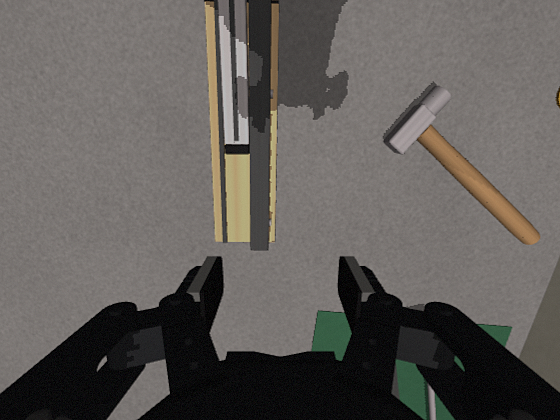

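The plug shifted 0 px between before and after the flip-up, the ball is about 40 mm to +x of the hinge (fully up), and the robot is clear of everything. Handing in.

```bash
python3 - <<'E'
from plant import *
print(state()['clock'],state()['ft_force']);print(hand_in())
E
```

```text
18.8 [ 0.97029677  0.82360295 -0.34237898]
the job is handed in; nothing more can be done
None
```

The tube is gauged and the job is handed in at 18.8 s, with the arm lifted clear of everything. I flipped the red stop down to its hard limit and slid the tube along the fence until it stalled against the lowered leaf at about 13 N. After backing away, I flipped the red stop up to its upper limit by hooking its ball with the open jaws.

**Last checks**
- **Red leaf:** up at its limit. The ball triangulated at about 40 mm to +x of the hinge, as expected for fully up.
- **Blue leaf:** still up, never touched.
- **Tube:** it did not move when the stop went up; matching the plug before and after showed a 0-pixel shift.

**Disagreement:** the side-view estimate of the tube's end, relative to the hinge, gave −10 to −12 mm from the top edge. The bottom edge gave −19 to −22 mm, against the −12 mm target. I think the bottom-edge reading is off because I took it by eye from a dark edge, so I relied on the contact force and the unmoved plug instead.

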